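Set the spice mill's grind and lock it

ROBOT

A 6-joint arm with a two-finger parallel gripper is mounted at the origin on the work surface. World frame = base frame: x ahead of the robot, y to its left, z up, the work surface at z = 0. Lengths are in mm, angles in degrees, forces in N, time in s.
With the tool pointing down it reaches from about 325 to 925 mm from the base axis. Payload 3.1 kg.
Tool frame: the origin (TCP) lies at the very end of the fingers, on their centre line; the grasp point (between the pads) lies grasp_offset behind it (grasp_offset is the distance from the TCP to the grasp point, in mm); z points along the fingers, y is the line along which they close (so a half turn about z gives the same grasp; the last joint's range is limited). The gripper opens to 85 mm and grips with 20 to 120 N. Pads are 22 mm wide; open, the fingers measure 114 mm over their backs; the gripper's body (76 mm by 85 mm) begins 54 mm behind the grasp point. The pads swing forward as they close: fully open they stand 13 mm farther back than shut.
Start: joints at [-73.866, 12.427, 92.441, -0, 75.132, -6.429], TCP at [239.834, -577.164, 231.3] pointing down, gripper open.
Joint ranges: [-157.48, 157.48], [-44.54, 120.13], [17.64, 146.25], [-64.5, 244.5], [7.68, 150.69], [-147.95, 147.95]. Speed limits (degrees/s): [159.86, 159.86, 180, 180, 180, 180].

INTERFACE

Orientations are given as [roll, pitch, yaw] about the fixed x, y, z axes, in that order (R = Rz(yaw) Ry(pitch) Rx(roll)).
In Python, from station import * gives the robot as it stands. Calls block until the motion is done:
- goto(position, orientation): joint-space move of the TCP to a pose.
- move_l(position, attitude=None, speed=150): straight line of the TCP; attitude=None keeps the orientation; speed is the mean speed in mm/s.
- move_j(angles): joint-space move.
- grip(opening, squeeze=None): finger opening in mm; squeeze is the grip in N (None keeps the last); returns when the fingers have stopped.
- wait(seconds).
- solve_ik(position, orientation): joint angles nearest the present ones, or None.
- get_obs(): the state.
- get_image(name): name is "side" or "top"; returns the picture (384x512x3 uint8, red, green, blue); there is no depth.
- get_calibration(name): a dict with "fx", "fy", "cx", "cy" (pixels), "R" (3x3) and "t" (3): a world point X has camera coordinates R X + t. Camera axes: x right, y down, z forward; pixel columns grow to the right and rows downward; lengths in mm; the calibration is good to about 2 mm. A picture is of the moment at which its call begins. get_calibration takes no time and is no camera call.
A pose or a line that the arm cannot do raises Unreachable and nothing moves.
- sign_off(): hands the job in; it is judged then, once.
Trained networks look in the newest picture that a camera, given by its name, has taken for a name from the list of things; names that differ only in an ending like _2 or _b are one class to them, and where a whole thing is asked for, a point or a joint stands for the part that bears it (a point fixed in the world has none). Each returns a list of dicts, best first, with "score" (0 to 1); they miss things now and then, are a little off and sometimes report something else, mostly with a low value. They report only what shows in the picture. A call takes as long as a camera call.
- spot_in(name, camera): "extent" ([centre column, centre row, width, height] in pixels, round what is visible of it).
- regions_of(name, camera): "region" (384x512 bool, what is visible of it) and "extent" ([centre column, centre row, width, height] in pixels, round what is visible of it).
The state is a dict: "t": time; "joint_pos": joint angles; "qvel": joint speeds; "effort": joint torques, N m; "tcp_pos": TCP position; "ee_rot": TCP orientation; "wrist_force": force on the tool from outside, world axes, zero at the start; "moment": the same for the moment, N m; "grip_width": finger opening in mm; "grip_force": force on a finger pad.
Only numpy, scipy, OpenCV 4.12 (cv2) and the standard library are available. Lean on these libraries where they do the work, as an engineer would, in place of code of your own. Each camera call takes 0.05 s, during which the arm holds its last target. There are 200 camera calls.

TASK

Turn the black knob on top of the spice mill until its white pointer points at the red clip on the dial. Then turn the brass lock ring clockwise (seen from above) by its post until it bites, and nip it firmly tight with a push of about 13 N at the post, no harder than 16 N, so that the setting stays on the clip. Let go and leave the bowl, jar, lid and pestle as they are.

Things in the scene. Friction and masses are not known exactly. Their poses are not given: they have to be found in the camera images.
- mill: Green spice mill on a 130 x 130 mm dark steel foot, bolted to the trolley. Origin: centre of the foot's underside; the knob, dial and lock ring all turn about this vertical z axis. Body 108 mm across, up to 84 mm high; crank on its +x side (reaches 137 mm out, below 65 mm height), spout on its +y side (86 mm out, below 70 mm height). White fixed dial disc, 74 mm across, top at 109 mm.
- knob_grip (a point): On the axis, mid-height of the knob's upright black grip bar, 143 mm up: pinch here. Bar 50 mm long (this point's x axis), 14 mm thick (y axis), heights 119 to 159 mm; round skirt under it, 48 mm across, heights 111 to 119 mm. The knob turns either way against 0.12 N m friction, stays where left, and has free travel well past the clip.
- knob_pointer (a point): Tip of the white pointer at the knob's edge, 33 mm from the axis, 114 mm high. From the axis it lies along this point's -x axis, in line with the grip bar; a white line on top of the bar marks the same end.
- clip_mark (a point): Red clip (10 x 5 x 10 mm) fixed on the dial's rim, 35 mm from the axis, 113 mm high. From the axis it lies along this point's -x axis. The setting is right when pointer and clip lie in the same direction from the axis. The clip cannot be moved; its place differs from day to day.
- ring: Brass lock ring under the dial, 92 mm across; origin as mill's. Tightens clockwise from above: runs loose (1 N at its post) for 0.7 to 1.2 rad, then bites at an unmarked, varying angle. From the bite it yields only above 8.5 N of tangential push at the post, then about 1 mm at the post per further N, and stays where left. Tight from 10 N, over-tightened above 16.5 N; only the felt push tells.
- ring_post (a point): Centre of the ring's upright brass post, 70 mm from the axis, 114 mm high. Post 14 mm across, top at 128 mm; it stands 29 mm clear of its arm (16 mm wide, top at 99 mm, reaching 80 mm from the axis). From the axis it lies along this point's -x axis. Push it sideways, square to that, at any height of the post.
- bowl_rim (a point): Yellow bowl beside the spout, 110 mm across, 42 mm high; centre of its mouth. Leave it alone.
- jar: Clip-top glass jar, 82 mm across, 107 mm high; origin at the centre of its underside. Leave it alone.
- panlid: Aluminium saucepan lid lying flat, 150 mm across, 38 mm high with its knob; origin at the centre of its underside. Leave it alone.
- pestle: Wooden pestle lying down, 200 mm long (its x axis), 34 mm thick; origin under its middle. Leave it alone.

How it is judged (in metres and radians):
On the way, in this order (a step that is already met when the one before it is completed fails the run):
1. the knob's pointer is set on the red clip while the lock ring is still loose (angle between the x axis of knob_pointer and the x axis of clip_mark, either way round below 0.12 rad and distance of washer_c1 from where it was at the start of the episode below 0.0005 m), for 0.2 s.
2. the lock ring is turned until it bites and is tight, the pointer still on the clip (angle between the x axis of knob_pointer and the x axis of clip_mark, either way round below 0.12 rad and distance of washer_c1 from where it was at the start of the episode between 0.0008 and 0.0042 m and horizontal distance between ring_post and washer_c1 below 0.0841 m), for 0.2 s.
At the end, for the whole second after the job is handed in: The pointer is within 0.12 rad of the red clip; the lock ring stands where it bit (not backed off by more than 0.1 rad) and is tight: last pushed with between about 10 N and 16.5 N at its post (tightened by 0.02 to 0.105 rad past the bite) (all of step 2); the robot touches nothing.
It fails at once if the lock ring is over-tightened (more than about 16.5 N at its post) (distance of washer_c1 from where it was at the start of the episode above 0.0043 m).
It fails at once if the bowl is pushed more than 20 mm or tipped (distance of bowl_rim from where it was at the start of the episode above 0.02 m or angle between bowl_rim's own z axis and vertical above 0.3 rad).
It fails at once if the jar is pushed more than 20 mm or tipped (distance of jar from where it was at the start of the episode above 0.02 m or angle between jar's own z axis and vertical above 0.3 rad).
It fails at once if the saucepan lid is pushed more than 20 mm or tipped (distance of panlid from where it was at the start of the episode above 0.02 m or angle between panlid's own z axis and vertical above 0.3 rad).
It fails at once if the pestle is pushed more than 20 mm or tipped (distance of pestle from where it was at the start of the episode above 0.02 m or angle between pestle's own z axis and vertical above 0.3 rad).
It also fails if it takes over 61 s, if anything falls off the work surface, if the arm or the gripper's body presses on something with over 40 N, if the wrist force passes 120 N, or if a joint passes its speed limit or range.

## Working session

There is one attempt and no reset: what is moved stays moved. The work goes in short steps, each a Python script; the robot and the scene stay as the last script left them, time stands still between calls to the robot, and variables do not carry over. Pictures are saved under pics/ and viewed, at most 10 in all, crops included, and the job is handed in when it is done.

```bash
mkdir -p pics; ls
python3 - <<'E'
from station import *
import cv2, numpy as np
for c in ("side","top"):
    im=get_image(c); cv2.imwrite(f"pics/{c}0.png",im[:,:,::-1])
    k=get_calibration(c); print(c,k)
    for n in ("mill","knob_grip","knob_pointer","clip_mark","ring_post","ring","jar","panlid","pestle","bowl_rim"):
        print(n,[(round(d["score"],2),np.round(d["extent"]).tolist()) for d in spot_in(n,c)[:3]])
o=get_obs(); print(o)
E
```

```text
pics
side {'fx': 463.78282006725857, 'fy': 463.78282006725857, 'cx': 256.4264225900706, 'cy': 186.59997336488527, 'R': array([[-9.04922174e-01, -4.25577079e-01, -9.83781818e-05],
       [-2.53870641e-01,  5.40001162e-01, -8.02463982e-01],
       [ 3.41563402e-01, -7.26142476e-01, -5.96700551e-01]]), 't': array([596.3053067 , 217.68573932, 837.35319286])}
mill [(0.19, [331.0, 170.0, 24.0, 31.0])]
knob_grip [(0.88, [333.0, 169.0, 26.0, 28.0])]
knob_pointer [(0.73, [328.0, 171.0, 24.0, 37.0])]
clip_mark []
ring_post [(0.56, [334.0, 180.0, 50.0, 44.0])]
ring [(0.74, [336.0, 179.0, 50.0, 42.0])]
jar [(0.64, [238.0, 215.0, 45.0, 63.0])]
panlid [(0.95, [331.0, 171.0, 60.0, 30.0])]
pestle [(0.6, [268.0, 169.0, 40.0, 40.0])]
bowl_rim [(0.56, [300.0, 259.0, 52.0, 48.0])]
top {'fx': 355.82168455290156, 'fy': 355.82168455290156, 'cx': 253.53250499423183, 'cy': 195.90433010521312, 'R': array([[ 0.02258118, -0.99938128,  0.02696579],
       [-0.98843741, -0.02636292, -0.14932004],
       [ 0.14993854, -0.02328217, -0.98842115]]), 't': array([ 12.38904599, 632.80056287, 874.95117954])}
mill [(0.91,
[... 374 characters left out ...]
 [206.0, 245.0, 41.0, 45.0])]
{'t': 1.1, 'joint_pos': array([-7.38652226e+01,  1.24255727e+01,  9.24422828e+01, -2.86820493e-04,
        7.51314507e+01, -6.42936375e+00]), 'qvel': array([0.0309687 , 0.00619948, 0.13447915, 0.03616583, 0.00218871,
       0.02508619]), 'effort': array([ 3.41316691e-04, -3.96897018e+01, -3.04259920e+01, -1.05511626e-04,
        5.73042234e-04, -7.56805552e-08]), 'tcp_pos': array([ 239.83603969, -577.15657134,  231.30903426]), 'ee_rot': array([1.79999342e+02, 3.53161884e-04, 2.25642148e+01]), 'wrist_force': array([-0.21779834,  0.04392006, -0.39798338]), 'moment': array([ 0.00479136, -0.05477047,  0.02578752]), 'grip_force': 0.0, 'grip_width': 85.52418901268268}
```

Run:
```python
import cv2, numpy as np
a=cv2.imread("pics/top0.png")[150:310,180:380]; b=cv2.imread("pics/side0.png")[120:300,200:400]
a=cv2.resize(a[50:140,50:170],None,fx=6,fy=6,interpolation=cv2.INTER_CUBIC)
b=cv2.resize(b[15:145,75:195],None,fx=4.5,fy=4.5,interpolation=cv2.INTER_CUBIC)
cv2.imwrite("pics/a.png",a);cv2.imwrite("pics/b.png",b);print(a.shape,b.shape)
```

```text
(540, 720, 3) (585, 540, 3)
```

View pics/a.png

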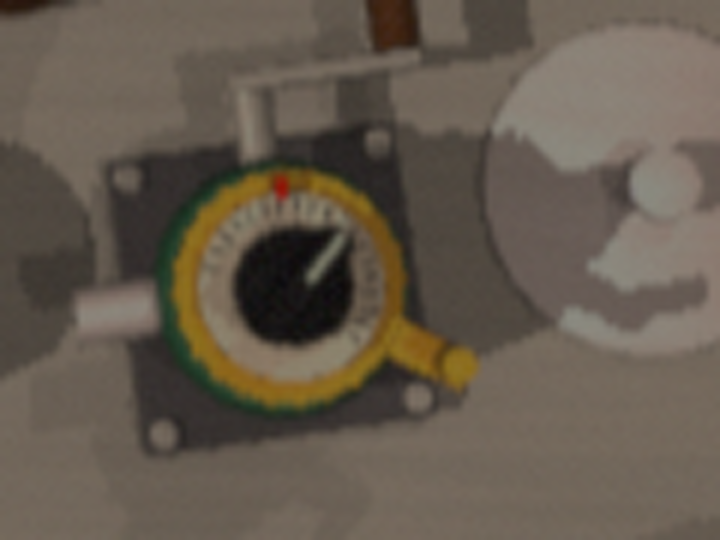

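View pics/b.png

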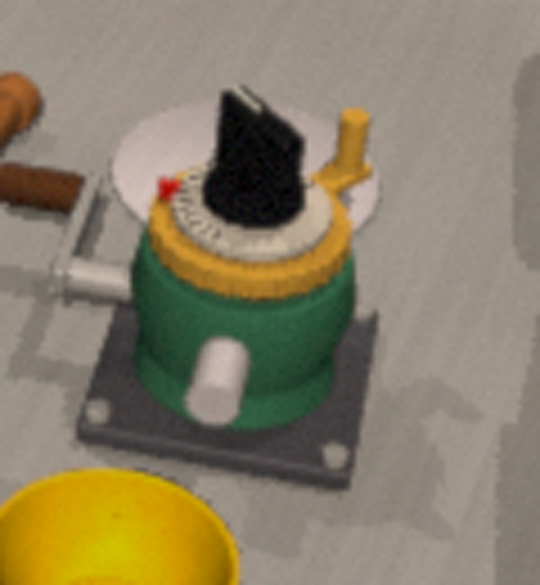

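View pics/top0.png

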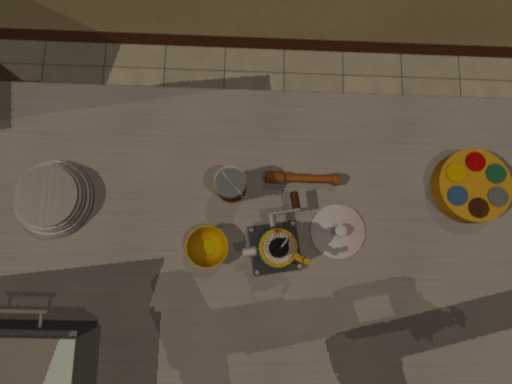

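The top view shows the mill axis near pixel (278,248), the red clip near (276.7,231) and the post near (306,261). The pointer line runs up-right from about (281.5,246.5) to (287.7,239). The side view shows the clip to the left and the post to the upper right. I'll fit the geometry next.

```bash
cat > h.py <<'E'
from station import *
import numpy as np
from scipy.optimize import least_squares
def proj(c,X):
    k=get_calibration(c); p=k["R"]@np.array(X,float)+k["t"]
    return np.array([k["fx"]*p[0]/p[2]+k["cx"],k["fy"]*p[1]/p[2]+k["cy"]])
def unproj(c,uv,z):
    k=get_calibration(c); d=k["R"].T@np.array([(uv[0]-k["cx"])/k["fx"],(uv[1]-k["cy"])/k["fy"],1]); o=-k["R"].T@k["t"]
    return o+d*(z-o[2])/d[2]
E
python3 - <<'E'
from h import *
A=lambda x,y:((x+.5)/6-.5+230,(y+.5)/6-.5+200)
B=lambda x,y:((x+.5)/4.5-.5+275,(y+.5)/4.5-.5+135)
d=lambda n,c:(print(n,np.round(c,1)))
d("dial",unproj("top",A(288,288),109)); d("foot",np.mean([unproj("top",A(*q),8) for q in((127,178),(377,140),(418,398),(163,435))],0))
h=[unproj("top",A(*q),8) for q in((127,178),(377,140),(418,398),(163,435))]
v=h[0]-h[3];print("mill x dir",np.degrees(np.arctan2(v[1],v[0])), np.linalg.norm(v))
v=h[0]-h[1];print("mill y dir",np.degrees(np.arctan2(v[1],v[0])), np.linalg.norm(v))
for n,q,b,z in(("clip",(281,187),(168,188),115),("post",(459,367),(354,117),128),("line_out",(347,235),(0,0),159),("line_in",(310,280),(0,0),159)):
    d(n+" top",unproj("top",A(*q),z)); 
    if b[0]: d(n+" side",unproj("side",B(*b),z))
for b in((237,88),(262,110)): d("line side",unproj("side",B(*b),159))
d("dial side",unproj("side",B(262,200),109))
def res(p):
    x,y,c,r,k=p
    P=lambda R,a,z:(x+R*np.cos(a),y+R*np.sin(a),z)
    return np.concatenate([proj("top",(x,y,109))-A(288,288),(proj("top",P(35,c,115))-A(281,187)),proj("side",P(35,c,115))-B(168,188),
     proj("top",P(70,r,128))-A(459,367),proj("side",P(70,r,128))-B(354,117),proj("top",P(24,k,159))-A(347,235)])
c=unproj("top",A(288,288),109)
s=least_squares(res,[c[0],c[1],0,-2.2,-.8]); print(s.x[:2],np.degrees(s.x[2:]),np.round(s.fun,1))
E
```

```text
dial [500.7 -30.4 109. ]
foot [501.9 -32.5   8. ]
mill x dir 9.35880684024646 112.99877843208029
mill y dir 99.99919228979026 113.01466169960774
clip top [540.  -26.5 115. ]
clip side [539.6 -17.9 115. ]
post top [472.  -94.9 128. ]
post side [474.1 -92.8 128. ]
line_out top [520.4 -47.5 159. ]
line_in top [503.4 -33.8 159. ]
line side [519.6 -46.  159. ]
line side [503.7 -33.3 159. ]
dial side [499.3 -35.6 109. ]
[504.07470269 -30.47065562] [  10.59037843 -116.02007433  -46.26042087] [ 0.1 -1.4 -1.1  0.6  1.5 -1.4 -0.6 -0.6  0.4 -0.1  0.1 -0.1]
```

Run:
```python
from h import *
import cv2
ax=np.array([501.6,-32.0])
for c in("top","side"):
    im=cv2.imread(f"pics/{c}0.png").astype(int); m=(im[:,:,2]>im[:,:,1]*1.8)&(im[:,:,2]>im[:,:,0]*1.8)&(im[:,:,2]>90)
    p=proj(c,(540,-25,114)); yy,xx=np.nonzero(m); s=np.hypot(xx-p[0],yy-p[1])<8
    w=(im[yy[s],xx[s],2]-im[yy[s],xx[s],1]); uv=(np.average(xx[s],weights=w),np.average(yy[s],weights=w)); print(c,uv,s.sum())
    for z in(113,116,118):
        v=unproj(c,uv,z)[:2]; d=v-ax; print(z,v.round(1),np.degrees(np.arctan2(d[1],d[0])).round(1),np.hypot(*d).round(1))
print(get_obs()["t"]); print(grasp_offset)
o=get_obs()
for y in(-38.8,8.5): print(solve_ik([501.6,-32,143-grasp_offset],[180,0,y]))
```

```text
top (np.float64(276.3157894736842), np.float64(230.5944976076555)) 10
113 [540.5 -26.5] 8.1 39.3
116 [540.3 -26.2] 8.5 39.2
118 [540.2 -26. ] 8.8 39.1
side (np.float64(311.86162440911045), np.float64(176.4804469273743)) 20
113 [540.5 -20.3] 16.8 40.6
116 [539.2 -16.2] 22.8 40.8
118 [538.4 -13.5] 26.7 41.2
1.1
18.700000000000003
[-1.16559107e+01  4.53514842e+00  1.13791730e+02 -2.54444375e-14
  6.16731218e+01  1.17144089e+02]
[-1.16559107e+01  4.53514842e+00  1.13791730e+02 -2.54444375e-14
  6.16731218e+01  6.98440893e+01]
```

Run:
```python
from h import *
import cv2
z=143-grasp_offset
p=[501.6,-32.0]
grip(50,60)
goto(p+[230],[180,0,-38.8])
move_l(p+[z],speed=150)
grip(0,60); o=get_obs(); print(o["grip_width"],o["wrist_force"],o["moment"])
for a in np.linspace(-38.8,10.5,8)[1:]: move_l(p+[z],[180,0,a],speed=100)
wait(.2); o=get_obs(); print(o["ee_rot"],o["wrist_force"],o["moment"],o["t"])
grip(50); move_l(p+[230],speed=200)
goto([480,-300,250],[180,0,10.5])
im=get_image("top"); cv2.imwrite("pics/top1.png",im[:,:,::-1]); im2=get_image("side")
cv2.imwrite("pics/side1.png",im2[:,:,::-1])
a=cv2.resize(im[205:290,235:325,::-1],None,fx=6,fy=6,interpolation=cv2.INTER_CUBIC)
b=cv2.resize(im2[140:225,290:340,::-1],None,fx=6,fy=6,interpolation=cv2.INTER_CUBIC)[:510]
cv2.imwrite("pics/c1.png",np.hstack([a,b[:,:260]])); print(a.shape,b.shape,get_obs()["t"])
```

```text
13.321169210912254 [-0.96736443  0.00842247  5.60569137] [-0.06756527  0.19618888 -0.04200537]
[ 1.79987748e+02 -1.14228361e-01  1.05318759e+01] [-1.21116856  1.09086429  5.66888577] [0.1877541  0.17295145 0.11407421] 7.1083
(510, 540, 3) (510, 300, 3) 9.375
```

View pics/c1.png

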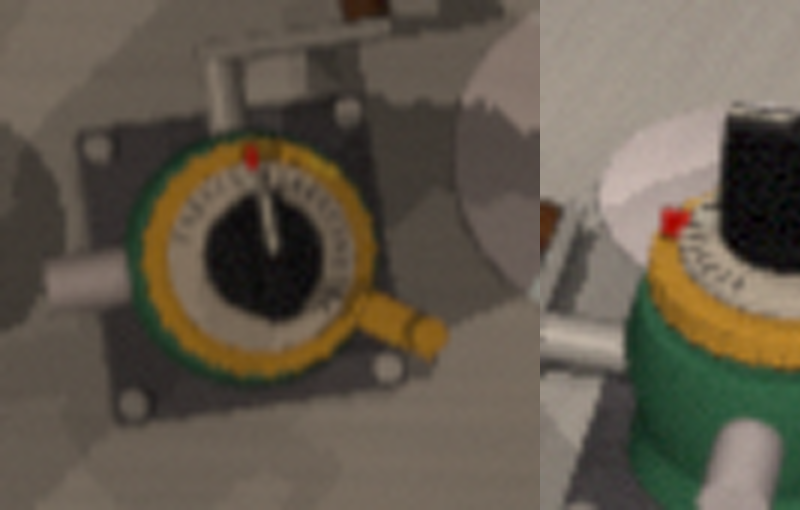

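The pointer, from (275,248) to (262,170) in the crop, falls just to the right of the clip at (252,158). I'll quantify that gap in the picture.

Run:
```python
from h import *
A=lambda q:((q[0]+.5)/6-.5+235,(q[1]+.5)/6-.5+205)
I=lambda uv:np.round([(uv[0]-235+.5)*6-.5,(uv[1]-205+.5)*6-.5],0)
ax=(501.6,-32.0)
P=lambda r,a,z:(ax[0]+r*np.cos(np.radians(a)),ax[1]+r*np.sin(np.radians(a)),z)
print("axis109",I(proj("top",(*ax,109))),"line",I(proj("top",P(0,0,159))),I(proj("top",P(24,10.5,159))),"tip",I(proj("top",P(33,10.5,114))))
for a in(6,10,14,18,22): print(a,"clip",I(proj("top",P(35,a,115))), "side",(np.array(proj("side",P(35,a,114)))-(290,140))*6+(540,0))
l=[unproj("top",A(q),159)[:2] for q in((275,248),(264,190))]; print(l,np.degrees(np.arctan2(*(l[1]-l[0])[::-1])))
print("clip",unproj("top",A((252,158)),115),"dialc",unproj("top",A((258,258)),109))
```

```text
axis109 [262. 256.] line [275. 255.] [264. 191.] tip [249. 172.]
6 clip [255. 166.] side [690.13310131 207.31659081]
10 clip [249. 167.] side [688.74278521 211.16731836]
14 clip [243. 168.] side [687.83240425 215.10701788]
18 clip [237. 170.] side [687.40915492 219.11734525]
22 clip [231. 172.] side [687.47800131 223.17939968]
[array([504.1126279 , -31.95973841]), array([525.46714927, -27.60147793])] 11.535122655093986
clip [539.64606287 -26.94049316 115.        ] dialc [500.67952773 -30.36431747 109.        ]
```

Run:
```python
from h import *
import cv2
# edge points seen in both pictures, per-camera pixel offset fitted; crop b earlier (4.5x) and a (6x) for post/foot, clip centroids by colour
A=lambda x,y:np.array(((x+.5)/6-.5+230,(y+.5)/6-.5+200)); B=lambda x,y:np.array(((x+.5)/4.5-.5+275,(y+.5)/4.5-.5+135))
H={"top":A,"side":B}
obs=[("top","line",A(347,235)),("top","in",A(310,280)),("side","line",B(237,88)),("side","in",B(262,110)),("top","post",A(459,367)),("side","post",B(354,117)),
 ("top","clip",np.array((276.32,230.6))),("side","clip",np.array((311.9,176.5)))]
obs+=[("top",("s",i),A(*q)) for i,q in enumerate(((127,178),(377,140),(418,398),(163,435)))]
obs+=[("side",("s",0),B(97,411)),("side",("s",3),B(335,456))] 
def f(p):
    x,y,c,r,k,m,tx,ty,sx,sy,ri=p; P=lambda R,a,z:(x+R*np.cos(a),y+R*np.sin(a),z)
    off={"top":(tx,ty),"side":(sx,sy)}; out=[np.array(p[6:10])/1.2]
    for cam,n,uv in obs:
        X={"line":P(24,k,159),"in":P(ri,k,159),"post":P(70,r,128),"clip":P(35,c,115)}[n] if isinstance(n,str) else P(80,m+np.radians({0:45,1:-45,2:-135,3:135}[n[1]]),9)
        if n==("s",0) and cam=="side": X=P(80,m+np.radians(45),9)
        out.append((proj(cam,X)+off[cam]-uv)/.5)
    return np.concatenate(out)
s=least_squares(f,[501.6,-32,.17,-2,-.68,.17,0,0,0,0,3],loss="soft_l1")
print(s.x[:2],np.degrees(s.x[2:6]),s.x[6:]); r=f(s.x)[4:].reshape(-1,2)*.5
for o,e in zip(obs,r): print(o[0],o[1],e.round(2))
```

```text
[503.46234401 -33.31778403] [  11.54544164 -115.55956678  -41.60349734    9.57355905] [-0.361856    0.45691542 -0.09505552  0.41941563  1.35999742]
top line [0.43 0.01]
top in [-0.18 -0.02]
side line [-0.43 -0.55]
side in [-0.32  0.1 ]
top post [ 0.33 -0.1 ]
side post [ 0.74 -0.35]
top clip [-0.37  1.57]
side clip [ 2.13 -1.57]
top ('s', 0) [-0.13 -0.17]
top ('s', 1) [-0.01  0.13]
top ('s', 2) [ 0.03 -0.34]
top ('s', 3) [ 0.04 -0.12]
side ('s', 0) [-0.2   2.07]
side ('s', 3) [-0.11  1.76]
```

Run:
```python
from h import *
# triangulate clip, with axis tied to line/post in same picture
T=np.array((276.32,230.6)); S=np.array((311.9,176.5))
for off in(((0,0),(0,0)),((-.36,.46),(-.1,.42)),((0,0),(0,1.5))):
    g=lambda X:np.concatenate([proj("top",X)+off[0]-T,proj("side",X)+off[1]-S])
    s=least_squares(g,[539,-25,113]); print(s.x.round(1),s.fun.round(2))
    for ax in((501.6,-32),(503.5,-33.3),(502,-31)):
        d=s.x[:2]-ax; print(ax,np.degrees(np.arctan2(d[1],d[0])).round(1),np.hypot(*d).round(1))
```

```text
[541.6 -26.7 108.4] [-0.09 -0.36  0.32  0.04]
(501.6, -32) 7.6 40.3
(503.5, -33.3) 9.9 38.7
(502, -31) 6.2 39.8
[542.2 -27.6 108.8] [-0.04 -0.14  0.13  0.02]
(501.6, -32) 6.2 40.8
(503.5, -33.3) 8.4 39.1
(502, -31) 4.8 40.3
[541.6 -26.2 112.5] [-0.11 -0.45  0.41  0.05]
(501.6, -32) 8.2 40.4
(503.5, -33.3) 10.5 38.7
(502, -31) 6.9 39.9
```

Run:
```python
from h import *
import cv2
z=143-grasp_offset
p=[501.6,-32.0]
goto(p+[200],[180,0,10.5]); move_l(p+[z])
grip(0,60); print(get_obs()["wrist_force"])
move_l(p+[z],[180,0,8.0],speed=30); wait(.3); o=get_obs(); print(o["ee_rot"],o["wrist_force"])
grip(50); move_l(p+[200],speed=200)
grip(0,60)
a=np.radians(-90); q=[p[0]+70*np.cos(a),p[1]+70*np.sin(a)]
goto(q+[200],[180,0,180])
im=get_image("side"); b=cv2.resize(im[120:240,260:420,::-1],None,fx=4,fy=4,interpolation=cv2.INTER_CUBIC)
cv2.imwrite("pics/c2.png",b); print(get_obs()["t"],get_obs()["grip_width"])
```

```text
[-0.7870815   0.87490324  5.16107035]
[ 1.79982929e+02 -1.25947692e-01  7.98751497e+00] [-1.53426708  1.24346324  5.48056234]
16.25 -0.10655251029622
```

View pics/c2.png

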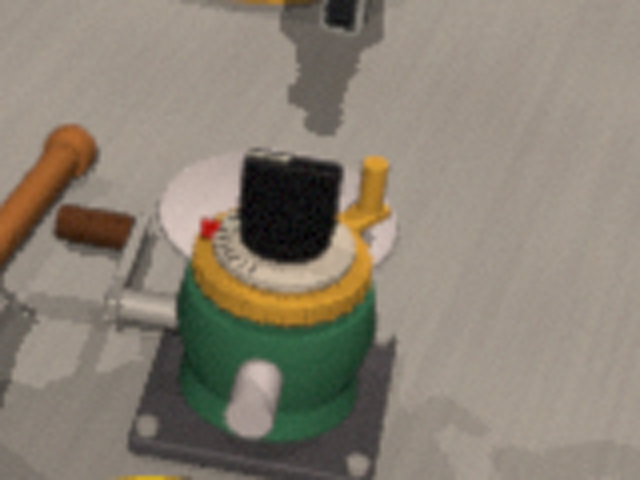

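The pointer end now faces the clip and the ring post hasn't moved. Next is the force-guarded push on the post.

```bash
cat > push.py <<'E'
from h import *
C=np.array([501.6,-32.0]); Z=106
def pose(s):
    th=np.radians(-90)-s/70
    return [*(C+70*np.array([np.cos(th),np.sin(th)])),Z],[180,0,(np.degrees(th)+270)],np.array([np.sin(th),-np.cos(th)])
def go(s,v): p,a,t=pose(s); move_l(p,a,speed=v); return t
def force(t,F0,w=.03):
    r=[]
    for _ in range(3): wait(w/3); r.append(get_obs()["wrist_force"][:2]-F0)
    f=np.mean(r,0); return -f@t, f@np.array([-t[1],t[0]])
E
python3 - <<'E'
from push import *
go(0,120); wait(.3); F0=np.mean([(wait(.02),get_obs()["wrist_force"][:2])[1] for _ in range(5)],0); print("F0",F0,get_obs()["t"])
np.save("F0.npy",F0); s=0; fl=0; last=0; log=[]
while True:
    ds,v=(4,40) if s<48 else (.8,20)
    if fl>3: ds,v=.25,6
    if fl>10.5: ds=.2
    s+=ds; t=go(s,v); fl,fr=force(t,F0,.03 if fl<3 else .06); T=get_obs()["t"]
    log.append((round(s,2),round(fl,2),round(fr,2),round(T,2)))
    if fl>=12.8 or T>50 or s>125: break
print(log[:14]); print(log[14::4][-40:]); print(log[-8:])
E
```

```text
F0 [-0.05868413  0.03065981] 17.5667
[(4, np.float64(0.01), np.float64(0.43), 17.84), (8, np.float64(-0.05), np.float64(-0.27), 18.12), (12, np.float64(0.49), np.float64(0.54), 18.39), (16, np.float64(0.38), np.float64(-0.23), 18.67), (20, np.float64(0.04), np.float64(-0.1), 18.94), (24, np.float64(0.19), np.float64(0.08), 19.22), (28, np.float64(0.61), np.float64(0.4), 19.49), (32, np.float64(0.18), np.float64(-0.29), 19.77), (36, np.float64(0.11), np.float64(-0.11), 20.04), (40, np.float64(-0.35), np.float64(0.3), 20.32), (44, np.float64(0.01), np.float64(-0.01), 20.59), (48, np.float64(0.12), np.float64(-0.01), 20.87), (48.8, np.float64(0.51), np.float64(-0.21), 21.14), (49.6, np.float64(0.94), np.float64(0.27), 21.42)]
[(50.4, np.float64(0.65), np.float64(-0.16), 21.69), (53.6, np.float64(0.89), np.float64(-0.01), 22.79), (56.8, np.float64(0.58), np.float64(0.32), 23.89), (60.0, np.float64(0.5), np.float64(0.39), 24.99), (63.2, np.float64(0.34), np.float64(0.07), 26.09), (66.4, np.float64(1.24), np.float64(-0.14), 27.19), (69.6, np.float64(0.62), np.float64(-0.0), 28.29), (72.8, 
[... 234 characters left out ...]
9), 34.09), (80.0, np.float64(10.74), np.float64(1.29), 35.29), (80.85, np.float64(11.27), np.float64(1.55), 36.49), (81.65, np.float64(11.59), np.float64(2.15), 37.69), (82.45, np.float64(12.14), np.float64(2.42), 38.89), (83.25, np.float64(12.85), np.float64(2.14), 40.09)]
[(81.85, np.float64(11.66), np.float64(1.98), 37.99), (82.05, np.float64(11.11), np.float64(2.39), 38.29), (82.25, np.float64(12.43), np.float64(2.41), 38.59), (82.45, np.float64(12.14), np.float64(2.42), 38.89), (82.65, np.float64(11.82), np.float64(1.94), 39.19), (82.85, np.float64(12.33), np.float64(2.37), 39.49), (83.05, np.float64(12.35), np.float64(2.05), 39.79), (83.25, np.float64(12.85), np.float64(2.14), 40.09)]
```

Run:
```python
from push import *
import cv2
go(70,60); p,a,t=pose(70); print(get_obs()["wrist_force"])
move_l([*p[:2],230],speed=200)
goto([440,-300,260],a)
im=get_image("top"); s=get_image("side")
A=cv2.resize(im[205:290,225:315,::-1],None,fx=5,fy=5,interpolation=cv2.INTER_CUBIC); B=cv2.resize(s[140:225,290:360,::-1],None,fx=5,fy=5,interpolation=cv2.INTER_CUBIC)
cv2.imwrite("pics/c3.png",np.hstack([A,B])); print(get_obs()["t"],get_obs()["wrist_force"])
```

```text
[ 0.84464657  1.05849716 -0.07450428]
42.25 [ 0.53429128 -0.27826195  0.20383009]
```

View pics/c3.png

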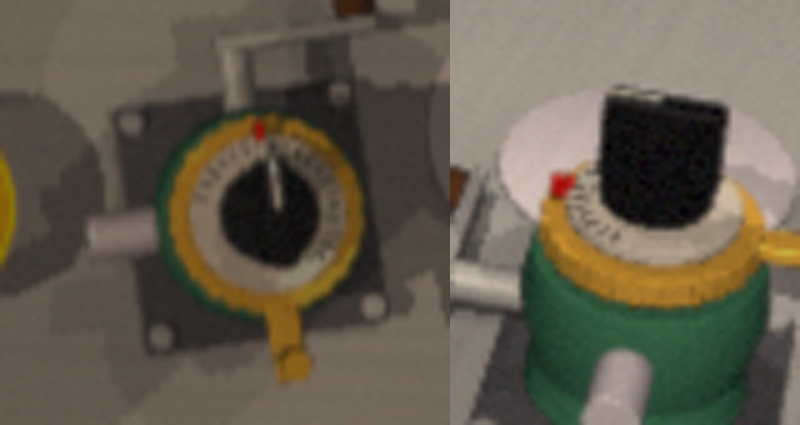

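The pointer line, from (278,208) to (270,150), still points at the clip at (260,131), so the knob has not been dragged. The post now sits at (293,362), and nothing is touching the arm.

```bash
python3 -c "
from station import *
print(sign_off())"
```

```text
the job is handed in; nothing more can be done
None
```

I handed the job in, with no verdict returned: the pointer is on the red clip to within about 3° by my image measurements (limit 6.9°), and the lock ring bit and was nipped to about 12.8 N at its post, with the arm clear of everything.

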